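# Hang the club's telescope front plates on the peg rack

### The arm

A 6-joint arm with a two-finger parallel gripper is mounted at the origin on the work surface. World frame = base frame: x ahead of the robot, y to its left, z up, the work surface at z = 0. Lengths are in mm, angles in rad, forces in N, time in s.
With the tool pointing down it reaches from about 325 to 875 mm from the base axis. Payload 4.4 kg.
Tool frame: the origin (TCP) lies on the centre line of the jaws, within the pads' length; the fingertips stand ahead of it and the grasp point (between the pads) lies 6 mm ahead of it (ctrl.tcp_to_tips is the z of the fingertips in the tool frame, in mm); z points along the fingers, y is the line along which they close (so a half turn about z gives the same grasp; the last joint's range is limited). The gripper opens to 85 mm and grips with 20 to 120 N. Pads are 22 mm wide; open, the fingers measure 114 mm over their backs; the gripper's body (76 mm by 85 mm) begins 54 mm behind the grasp point. The pads swing forward as they close: fully open they stand 13 mm farther back than shut.
Start: joints at [-1.462, 0.207, 1.542, -0, 1.393, -0.15], TCP at [147.697, -555.709, 256.282] pointing down, gripper open.
Joint ranges: [-2.73, 2.73], [-0.86, 2.22], [0.23, 2.46], [-1.11, 4.25], [0.08, 2.63], [-2.82, 2.82]. Speed limits (rad/s): [2.79, 2.79, 3.14, 3.14, 3.14, 3.14].

### API

Orientations are given as a 3x3 rotation matrix whose columns are the frame's x, y, z axes.
In Python, from plant import ctrl, sensors, optics gives the robot as it stands. Calls block until the motion is done:
- ctrl.move_ptp(position, orientation): joint-space move of the TCP to a pose.
- ctrl.move_l(position, rot=None, vel=150, threshold=None): straight line of the TCP; rot=None keeps the orientation; vel is the mean speed in mm/s. With threshold (N) it stops when the force on the tool has changed by that much, and returns True; else False.
- ctrl.set_joints(angles): joint-space move.
- ctrl.gripper_to(opening, force=None): finger opening in mm; force is the grip in N (None keeps the last); returns when the fingers have stopped.
- ctrl.hold(seconds).
- ctrl.solve_ik(position, orientation): joint angles nearest the present ones, or None.
- sensors.read_state(): the state.
- optics.grab_frame(name): name is "side" or "top" or "wrist"; returns (picture, depth): 420x560x3 uint8, red, green, blue; 420x560 float32, mm along the optical axis (not along the pixel's ray), 0 where there is no reading.
- optics.camera_params(name): a dict with "mtx" (3x3 intrinsics, pixels), "R" (3x3) and "t" (3): a world point X has camera coordinates R X + t; the wrist camera has in their place "T_tool_cam" (4x4, takes a point from camera to tool coordinates, whose origin is the TCP and whose axes are the flange's). Camera axes: x right, y down, z forward; pixel columns grow to the right and rows downward; lengths in mm; the calibration is good to about 2 mm. A picture is of the moment at which its call begins: read the wrist's pose just before it. camera_params takes no time and is no camera call.
A pose or a line that the arm cannot do raises ctrl.MotionError and nothing moves.
- ctrl.finish_job(): hands the job in; it is judged then, once.
The state is a dict: "t": time; "q": joint angles; "qvel": joint speeds; "tau": joint torques, N m; "eef_pos": TCP position; "eef_rot": TCP orientation; "force": force on the tool from outside, world axes, zero at the start; "wrist_torque": the same for the moment, N m; "grip_width": finger opening in mm; "grasp_force": force on a finger pad.
Only numpy, scipy, OpenCV 4.12 (cv2) and the standard library are available. Lean on these libraries where they do the work, as an engineer would, in place of code of your own. Each camera call takes 0.05 s, during which the arm holds its last target. There are 200 camera calls.

### The job

Slide the walnut case's door fully open and hang every front plate that is in it by its eye on the sloping peg rack, one to a peg, flat against the board with the disc downwards. Before it is hung, check the red solar filter for pinholes: hold it level and still, centred over the circle on the light panel and about 100 mm above the panel's face, for three seconds. Leave the case shut and everything else on the bench standing where it is.

Things in the scene. Friction and masses are not known exactly. Their poses are not given: they have to be found in the camera images.
- solar_filter: Solar filter: red plate, disc 58 mm across with a silvery film; stem 20 mm wide from the rim to a round eye (22 mm hole, ring 34 mm over all), 84 mm from centre to centre. 8 mm thick all over, 40 to 85 g. Origin: disc's centre, underside as it lies in the case; x along the stem to the eye, z normal. Best held across the stem (along y), 49 mm from the origin. Always here. Either face may be up.
- solar_filter_eye (a point): Centre of the solar filter's eye hole, at mid thickness: 84 mm along x and 4 mm along z from the origin; axes as its body.
- focus_mask: Focusing mask: orange plate whose disc is a grid of slots. Outline, origin and axes as for the solar filter. May be None: not here today.
- focus_mask_eye (a point): Centre of the focusing mask's eye hole, at mid thickness. May be None.
- aperture_stop: Aperture stop: white plate whose disc has a 24 mm hole in the middle. Outline, origin and axes as for the solar filter. May be None: not here today.
- aperture_stop_eye (a point): Centre of the aperture stop's eye hole, at mid thickness. May be None.
- hartmann_mask: Hartmann mask: green plate whose disc has three dark 17 mm holes. Outline, origin and axes as for the solar filter. May be None: not here today.
- hartmann_mask_eye (a point): Centre of the Hartmann mask's eye hole, at mid thickness. May be None.
- case: Walnut case fixed to the bench, 60 mm high, 310 mm wide (y); origin on the bench, x away from the robot, ends at x = -155 and +165 mm. Front bay (x = -146 to -2) has foam (top 31 mm up) with 4 fitted recesses: disc centres x = -110, y = -102, -34, 34, 102 mm, eyes to +x, plates' undersides 22 mm up. A finger trough (x = -92 to -32, floor 10 mm up) runs under all stems. Rear bay: closed deck.
- door (a joint): Flat walnut door on top of the case, sliding along the case's +x in grooved tracks: 0 shut (covers the recesses), 0.155 m fully open (stop). Starts nearly shut (0 to 0.02). Shut, it reaches from case x = -150 to +3 mm; its top is 54 mm above the bench. Friction about 1.5 N; it stays where it is left.
- door_handle (a point): On the brass bar handle on the door: bar 12 mm along the case's x, 70 mm along y, its top 74 mm and its foot 54 mm above the bench; this point is 66 mm above the bench, in the bar's middle. Axes as the case.
- rack_board: Sloping board of the oak peg rack, fixed, facing the robot, left or right of the case: 264 mm wide (y), 165 mm up the slope (x), 32 degrees from level, a 9 mm high ledge along its foot. Origin: middle of its lower edge, on its face, 80 mm above the bench; x up the slope (away from the robot), z the face's normal (up and towards the robot).
- peg1 (a point): Foot of brass peg 1 on the board's face (board x = 140 mm, y = 99 mm). The peg is 8 mm thick, square to the board (along z), 40 mm long with a round end; it starts empty. Axes as the board. A hung plate lies on the board, its eye's centre about 7 mm down the slope from the peg.
- peg2 (a point): Foot of brass peg 2 on the board's face (board x = 140 mm, y = 33 mm). The peg is 8 mm thick, square to the board (along z), 40 mm long with a round end; it starts empty. Axes as the board. A hung plate lies on the board, its eye's centre about 7 mm down the slope from the peg.
- peg3 (a point): Foot of brass peg 3 on the board's face (board x = 140 mm, y = -33 mm). The peg is 8 mm thick, square to the board (along z), 40 mm long with a round end; it starts empty. Axes as the board. A hung plate lies on the board, its eye's centre about 7 mm down the slope from the peg.
- peg4 (a point): Foot of brass peg 4 on the board's face (board x = 140 mm, y = -99 mm). The peg is 8 mm thick, square to the board (along z), 40 mm long with a round end; it starts empty. Axes as the board. A hung plate lies on the board, its eye's centre about 7 mm down the slope from the peg.
- panel_ring (a point): Light panel: LED flat-field panel lying loose on the bench, face up, on the other side of the case from the rack: 150 x 150 mm, black rim, 0.7 kg. This point is the centre of the black centring circle (72 mm across) printed on its white lit face, 15 mm above the bench; z up, x and y along the panel's edges.
- eyepiece: Bystander: eyepiece, 47 mm wide, 68 mm tall, standing on its black end, chrome barrel up. Origin at its foot, as for all bystanders.
- barlow: Bystander: squat black Barlow lens, 45 mm wide, 48 mm tall.
- dust_cap: Bystander: brass dust cap, 44 mm wide, 16 mm tall.
- filter_cell: Bystander: blue filter cell, 50 mm wide, 11 mm tall.
- wide_eyepiece: Bystander: large wide-angle eyepiece, 62 mm wide, 84 mm tall.
- lens_fluid: Bystander: small bottle of lens fluid, 38 mm wide, 77 mm tall.
- red_torch: Bystander: red observing torch standing on its head, 38 mm wide, 74 mm tall.
Mind the look-alikes: they are no part of the job. There is more than one size of the part that bears panel_ring; the job needs the smaller.

How it is judged (in metres and radians):
On the way, in this order (a step that is already met when the one before it is completed fails the run):
1. the case's door has been slid fully open (value of joint door above 0.135 m), for 0.1 s.
2. the solar filter has been held level and still, centred over the panel's circle, about 100 mm above its face (65 to 140 mm), for 2.5 s (horizontal distance between solar_filter and panel_ring below 0.02 m and z of solar_filter in the frame of panel_ring between 0.065 and 0.14 m and angle between the z axis of solar_filter and the z axis of panel_ring, either way round below 0.2 rad and linear speed of solar_filter below 0.04 m/s), for 2.5 s.
At the end, for the whole second after the job is handed in: Every plate that is here hangs at rest on a peg of its own: its eye's centre within 15 mm of the peg's foot, the plate flat on the board within 0.2 rad, the disc below the eye; the door is shut to within 12 mm ((distance between solar_filter_eye and peg1 below 0.015 m or distance between solar_filter_eye and peg2 below 0.015 m or distance between solar_filter_eye and peg3 below 0.015 m or distance between solar_filter_eye and peg4 below 0.015 m) and angle between the z axis of each of solar_filter, focus_mask, aperture_stop, hartmann_mask and the z axis of rack_board, either way round below 0.2 rad and x of each of solar_filter, focus_mask, aperture_stop, hartmann_mask in the frame of rack_board below 0.085 m and linear speed of each of solar_filter, focus_mask, aperture_stop, hartmann_mask below 0.03 m/s and (distance between focus_mask_eye and peg1 below 0.015 m or distance between focus_mask_eye and peg2 below 0.015 m or distance between focus_mask_eye and peg3 below 0.015 m or distance between focus_mask_eye and peg4 below 0.015 m) and (distance between aperture_stop_eye and peg1 below 0.015 m or distance between aperture_stop_eye and peg2 below 0.015 m or distance between aperture_stop_eye and peg3 below 0.015 m or distance between aperture_stop_eye and peg4 below 0.015 m) and (distance between hartmann_mask_eye and peg1 below 0.015 m or distance between hartmann_mask_eye and peg2 below 0.015 m or distance between hartmann_mask_eye and peg3 below 0.015 m or distance between hartmann_mask_eye and peg4 below 0.015 m) and distance between each of focus_mask_eye, aperture_stop_eye, hartmann_mask_eye and solar_filter_eye above 0.04 m and distance between each of aperture_stop_eye, hartmann_mask_eye and focus_mask_eye above 0.04 m and distance between hartmann_mask_eye and aperture_stop_eye above 0.04 m and value of joint door below 0.012 m); the robot touches nothing.
It fails at once if a bystander is shifted by more than 50 mm or tipped over (distance of any of eyepiece, barlow, dust_cap, filter_cell, wide_eyepiece, lens_fluid, red_torch from where it was at the start of the episode above 0.05 m or angle between any of eyepiece, barlow, dust_cap, filter_cell, wide_eyepiece, lens_fluid, red_torch's own z axis and vertical above 0.6 rad).
Of focus_mask, aperture_stop, hartmann_mask only 2 to 3 are there at a start; the rules pass over those that are not, and their reading is None.
At some moment in a run one of panel may be knocked a few centimetres aside while the robot is not near it.
Once in a run the grip may slacken for a moment while it holds something.
It also fails if it takes over 210 s, if anything falls off the work surface, if the arm or the gripper's body presses on something with over 40 N, if the wrist force passes 120 N, or if a joint passes its speed limit or range.

## Working session

There is one attempt and no reset: what is moved stays moved. The work goes in short steps, each a Python script; the robot and the scene stay as the last script left them, time stands still between calls to the robot, and variables do not carry over. Pictures are saved under pics/ and viewed, at most 14 in all, crops included, and the job is handed in when it is done.

```bash
ls; mkdir -p pics; python3 - <<'E'
from plant import ctrl,sensors,optics
import cv2,numpy as np
for n in("top","side"):
    im,d=optics.grab_frame(n); cv2.imwrite(f"pics/{n}0.png",im[:,:,::-1]); np.save(f"pics/{n}0.npy",d)
    p=optics.camera_params(n); print(n,p["mtx"].round(1).tolist(),p["R"].round(4).tolist(),p["t"].round(1).tolist())
print(optics.camera_params("wrist"),ctrl.tcp_to_tips,sensors.read_state()["t"])
E
```

```text
pics
top [[429.6, 0.0, 286.2], [0.0, 429.6, 206.6], [0.0, 0.0, 1.0]] [[-0.0071, -0.9999, 0.0111], [-0.9806, 0.0048, -0.1961], [0.196, -0.0123, -0.9805]] [-6.5, 557.9, 1193.8]
side [[511.1, 0.0, 283.5], [0.0, 511.1, 208.1], [0.0, 0.0, 1.0]] [[-0.9633, -0.2683, 0.0076], [-0.1802, 0.6254, -0.7592], [0.1989, -0.7327, -0.6508]] [504.2, 175.0, 1456.0]
{'mtx': array([[327.14905697,   0.        , 278.08628146],
       [  0.        , 327.14905697, 205.78981322],
       [  0.        ,   0.        ,   1.        ]]), 'T_tool_cam': array([[ 2.62065464e-04, -9.51876037e-01, -3.06483183e-01,
         7.93577171e+01],
       [ 9.99999963e-01,  2.27603283e-04,  1.48182172e-04,
        -6.87956741e-01],
       [-7.12944798e-05, -3.06483211e-01,  9.51876061e-01,
        -1.15953325e+02],
       [ 0.00000000e+00,  0.00000000e+00,  0.00000000e+00,
         1.00000000e+00]])} 25.0 0.1
```

View pics/top0.png

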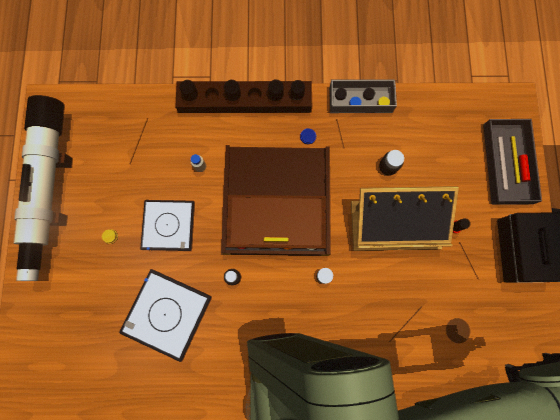

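View pics/side0.png

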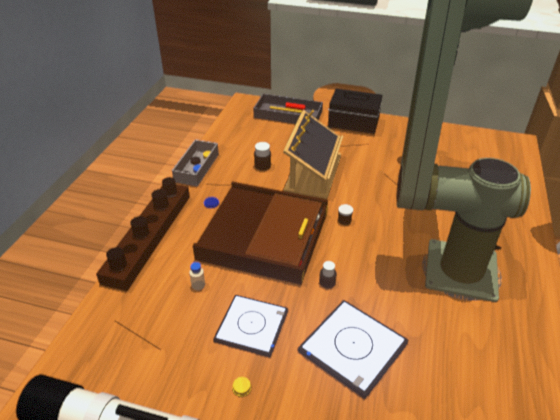

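The top view shows the case at about (277,200) with its handle at (276,239). The rack is on the right with peg tips at (373–452,199), and the small panel is at (167,225). The larger panel at (165,315) is the look-alike.

```bash
cat > h.py <<'E'
from plant import ctrl,sensors,optics
import cv2,numpy as np
from scipy.spatial.transform import Rotation as Ro
def cam(n,st=None):
    p=optics.camera_params(n)
    if n!="wrist": return p["mtx"],p["R"].T,-p["R"].T@p["t"]
    T=p["T_tool_cam"]; R=np.array(st["eef_rot"]); return p["mtx"],R@T[:3,:3],R@T[:3,3]+np.array(st["eef_pos"])
def shot(n,name=None):
    st=sensors.read_state(); im,d=optics.grab_frame(n)
    if name: cv2.imwrite(f"pics/{name}.png",im[:,:,::-1])
    return im,d,cam(n,st)
def ray(c,uv):
    K,R,o=c; uv=np.atleast_2d(uv).astype(float)
    r=np.c_[(uv[:,0]-K[0,2])/K[0,0],(uv[:,1]-K[1,2])/K[1,1],np.ones(len(uv))]
    return o,r@R.T
def onz(c,uv,z):
    o,r=ray(c,uv); return o+r*((z-o[2])/r[:,2])[:,None]
def onplane(c,uv,p0,n):
    o,r=ray(c,uv); return o+r*(((p0-o)@n)/(r@n))[:,None]
def cloud(c,d):
    v,u=np.mgrid[:d.shape[0],:d.shape[1]]
    o,r=ray(c,np.c_[u.ravel(),v.ravel()]); P=o+r*d.ravel()[:,None]; P[d.ravel()==0]=np.nan
    return P.reshape(*d.shape,3)
def blobs(m,mn=8):
    n,l,s,ce=cv2.connectedComponentsWithStats(m.astype(np.uint8))
    return [(ce[i],s[i,4],l==i) for i in range(1,n) if s[i,4]>=mn]
def hsv(im): return cv2.cvtColor(im,cv2.COLOR_RGB2HSV).astype(int)
E
cat > m.py <<'E'
from h import *
out={}
for n in("top","side"):
    im=cv2.imread(f"pics/{n}0.png")[:,:,::-1].copy(); d=np.load(f"pics/{n}0.npy"); c=cam(n); P=cloud(c,d); H=hsv(im)
    yel=(H[...,0]>18)&(H[...,0]<32)&(H[...,1]>150)&(H[...,2]>150)
    for ce,a,l in blobs(yel,6):
        q=np.nanmedian(P[l],0); print(n,"yel",ce.round(1),a,q.round(),"pca",) 
        if 300<q[0]<480 and abs(q[1])<150 and a>60: print("  handle z74",onz(c,ce,74).round(1),cv2.minAreaRect(onz(c,np.argwhere(l)[:,::-1],74)[:,:2].astype(np.float32)))
    g=(P[...,2]>45)&(P[...,2]<66)&(abs(P[...,1])<250)&(P[...,0]>350)
    b=max(blobs(g),key=lambda b:b[1]); print(n,"case",cv2.minAreaRect(P[b[2]][:,:2].astype(np.float32)),b[1])
    wh=(H[...,1]<60)&(H[...,2]>150)
    for ce,a,l in blobs(wh,400):
        cs,_=cv2.findContours(l.astype(np.uint8),0,2); k=max(cs,key=cv2.contourArea)[:,0]
        print(n,"white",ce.round(1),a,cv2.minAreaRect(onz(c,k,15)[:,:2].astype(np.float32)))
    dk=(P[...,2]>85)&(P[...,2]<165)&(P[...,1]<-80)&(P[...,1]>-480)&(P[...,0]>350)&(P[...,0]<700)&(H[...,2]<75)
    if n=="top": dk&=np.mgrid[:420,:560][1]>345
    b=max(blobs(dk),key=lambda b:b[1]); Q=P[b[2]]
    for _ in range(3):
        c0=Q.mean(0); nn=np.linalg.svd(Q-c0,full_matrices=False)[2][2]; nn*=np.sign(nn[2]); Q=Q[abs((Q-c0)@nn)<4]
    print(n,"board n",nn.round(4),"tilt",np.degrees(np.arccos(nn[2])),"c",c0.round(1),len(Q))
    # bystander heights
    hh=(P[...,2]>9)&(P[...,0]>300)&(P[...,0]<760)&(abs(P[...,1])<480)
    for ce,a,l in blobs(hh,60): q=P[l]; print("  obj",ce.round(),a,np.nanmean(q,0).round(),np.nanpercentile(q[:,2],97).round())
E
python3 m.py; python3 -c "
from h import *
s=sensors.read_state();print(np.round(s['eef_rot'],3))"
```

```text
top yel [383.7 100.8] 79 [ 904. -321.   18.] pca
top yel [515.5 158.7] 147 [ 715. -721.   13.] pca
top yel [410.1 189. ] 281 [ 582. -340.  167.] pca
top yel [372.1 196.3] 13 [ 565. -239.  159.] pca
top yel [396.8 196. ] 12 [ 564. -305.  160.] pca
top yel [421.  195.3] 11 [ 567. -371.  158.] pca
top yel [445.3 195.1] 15 [ 567. -437.  157.] pca
top yel [375.  201.5] 6 [ 544. -239.  190.] pca
top yel [360.9 209.6] 11 [ 531. -212.  137.] pca
top yel [360.3 220.2] 22 [ 506. -211.  121.] pca
top yel [108.2 235.5] 149 [482. 514.  17.] pca
top yel [359.2 233.6] 8 [ 470. -211.  100.] pca
top yel [274.9 238.7] 85 [461.  25.  75.] pca
  handle z74 [[461.9  23.1  74. ]] ((462.4335632324219, 19.888351440429688), (67.72605895996094, 8.503836631774902), 89.66700744628906)
top yel [439.4 241.9] 20 [ 449. -440.   84.] pca
top yel [382.8 242.9] 12 [ 447. -278.   84.] pca
top yel [398.1 245.5] 57 [ 440. -320.   88.] pca
top yel [424.8 245.7] 12 [ 438. -397.   88.] pca
top yel [444.4 244.1] 16 [ 443. -451.   88.] pca
top yel [360.2 246.3] 6 [ 438. -214.   87.] pca
top yel [373.7 246.5] 15 [ 438. -254.  
[... 2092 characters left out ...]
3047, 336.58172607421875), (182.33377075195312, 181.8822479248047), 65.7070541381836)
side white [ 98.5 407. ] 1787 ((699.688232421875, 627.0620727539062), (298.99847412109375, 72.50444030761719), 15.785964012145996)
side board n [-0.5304 -0.0071  0.8477] tilt 32.034216521506764 c [ 508.4 -394.5  120.9] 318
  obj [276. 212.] 12170 [556. -42.  61.] 158.0
  obj [262. 156.] 395 [ 687. -308.   55.] 86.0
  obj [345. 214.] 231 [ 356. -105.   37.] 50.0
  obj [196. 276.] 319 [691. 268.  50.] 79.0
  obj [328. 274.] 350 [355. 162.  44.] 70.0
  obj [251. 325.] 2915 [509. 354.  15.] 19.0
  obj [322. 340.] 1274 [328. 351.  19.] 23.0
[[ 0.966  0.257 -0.   ]
 [ 0.257 -0.966  0.002]
 [ 0.    -0.002 -1.   ]]
```

```bash
cat >> h.py <<'E'
def down(yaw):
    c,s=np.cos(yaw),np.sin(yaw); return np.array([[c,s,0],[s,-c,0],[0,0,-1.]])
CY=-0.0165
E
python3 - <<'E'
from h import *
for y in (CY+np.pi/2,CY-np.pi/2,CY,CY+np.pi):
    q=ctrl.solve_ik([460,23,300],down(y)); print(round(y,2),None if q is None else np.round(q,2))
q=[(abs(q[5]),y) for y in (CY+np.pi/2,CY-np.pi/2) for q in [ctrl.solve_ik([460,23,300],down(y))] if q is not None]
y=min(q)[1]; R=down(y)
p=np.array(sensors.read_state()["eef_pos"]); p[2]=310; ctrl.move_l(p)
ctrl.move_ptp([460,23,310],R); ctrl.gripper_to(60,60)
ctrl.move_l([460.5,23,130],R,vel=200)
print(ctrl.move_l([460.5,23,84],vel=60,threshold=12))
ctrl.gripper_to(0,60); s=sensors.read_state(); print(s["grip_width"],s["grasp_force"],s["eef_pos"],s["force"],s["t"])
E
```

```text
1.55 [-0.14 -0.08  1.75 -0.    1.47 -0.12]
-1.59 None
-0.02 [-0.14 -0.08  1.75 -0.    1.47  1.45]
3.13 [-0.14 -0.08  1.75 -0.    1.47 -1.69]
False
10.301422894532097 61.49327516555786 [460.83286554  22.98437158  84.48337507] [-1.05232512  0.26160031  4.18204568] 5.7917
```

```bash
python3 - <<'E'
from h import *
p=np.array(sensors.read_state()["eef_pos"]); d=np.array([np.cos(CY),np.sin(CY),0])
print(ctrl.move_l(p+d*162,vel=80,threshold=18))
s=sensors.read_state(); print(s["grip_width"],s["eef_pos"],s["force"],np.dot(np.array(s["eef_pos"])-p,d))
ctrl.gripper_to(50); q=np.array(s["eef_pos"]); ctrl.move_l(q+[0,0,60]); 
ctrl.move_ptp([430,21,360],down(CY))
im,dd,c=shot("wrist","w1"); np.savez("pics/w1.npz",im=im,d=dd,R=c[1],o=c[2],K=c[0]); shot("top","top1"); print(sensors.read_state()["t"])
E
```

```text
True
10.319783214823483 [603.28111463  20.06318405  84.51671637] [-1.31092353 -0.53813504  4.81895669] 142.47705616683947
9.8833
```

View pics/w1.png

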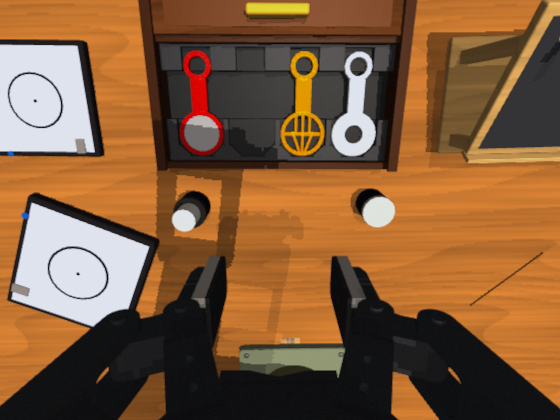

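The door is open. The wrist view shows red in slot 1 (200,100), slot 2 empty, orange in slot 3 (303,100) and white in slot 4 (355,100). Next I'll measure the plates and look at the rack square-on.

```bash
cat > pl.py <<'E'
from h import *
z=np.load("pics/w1.npz"); im=z["im"]; c=(z["K"],z["R"],z["o"]); H=hsv(im)
u,v=np.meshgrid(range(560),range(420)); roi=(u>165)&(u<388)&(v>45)&(v<165)
M={"red":((H[...,0]<6)|(H[...,0]>174))&(H[...,1]>150)&(H[...,2]>90),"org":(H[...,0]>12)&(H[...,0]<30)&(H[...,1]>150)&(H[...,2]>130),"wht":(H[...,1]<50)&(H[...,2]>120)&(u>325)}
for k,m in M.items():
    b=max(blobs(m&roi),key=lambda b:b[1]); cs,hi=cv2.findContours(b[2].astype(np.uint8),cv2.RETR_CCOMP,cv2.CHAIN_APPROX_NONE)
    k0=max(cs,key=cv2.contourArea); r=cv2.minAreaRect(onz(c,k0[:,0],30)[:,:2].astype(np.float32)); print(k,b[1],r)
    for i,q in enumerate(cs):
        if hi[0,i,3]>=0 and cv2.contourArea(q)>15:
            P=onz(c,q[:,0],30); print("   hole",P[:,:2].mean(0).round(1),2*np.sqrt(cv2.contourArea(P[:,:2].astype(np.float32))/np.pi))
# case walls height via depth
P=cloud(c,z["d"]); print("foam z",np.nanmedian(P[60:70,240:260,2]),"plate z",np.nanmedian(P[118:128,270:340,2]))
g=(P[...,2]>54)&(P[...,2]<68)&(u>130)&(u<420)&(v<175); e=P[g]; print("case near x",np.nanpercentile(e[:,0],[1,5]),"y",np.nanpercentile(e[:,1],[0.5,99.5]))
E
python3 pl.py
python3 - <<'E'
from h import *
n=np.array([-.530,-.0071,.848]); n/=np.linalg.norm(n); xu=np.array([.848,.0113,.530]);xu-=n*(xu@n);xu/=np.linalg.norm(xu)
c0=np.array([513.7,-338.1,124.8])
for s in(1,-1):
    R=np.c_[s*xu,np.cross(-n,s*xu),-n]
    for h in (60,25,250):
        q=ctrl.solve_ik(c0+n*h,R);print(s,h,None if q is None else np.round(q,2))
R=np.c_[xu,np.cross(-n,xu),-n]
ctrl.move_ptp([430,-150,380],down(CY)); ctrl.move_ptp(c0+n*230-xu*40,R)
im,d,c=shot("wrist","w2"); np.savez("pics/w2.npz",im=im,d=d,R=c[1],o=c[2],K=c[0]);print(sensors.read_state()["t"])
E
```

```text
red 1508 ((504.53912353515625, 119.49818420410156), (57.285282135009766, 129.1841278076172), 83.8160400390625)
   hole [468.7 124. ] 48.52536471438197
   hole [552.2 122.4] 21.619984773240276
org 1935 ((501.6787109375, -11.523639678955078), (57.24268341064453, 128.95510864257812), 89.25788116455078)
   hole [454.2 -24.9] 15.954934777487248
   hole [456.4 -14.7] 10.633175790464916
   hole [456.6  -5.8] 10.73736433127496
   hole [454.7   4.6] 15.953319250075392
   hole [475.8 -26.3] 15.317471173942545
   hole [476.    5.4] 14.709182984770273
   hole [478.8 -15. ] 12.981042392939518
   hole [478.9  -6.3] 12.210898761534972
   hole [549.5 -11.9] 22.34188188357157
wht 2287 ((500.6172790527344, -79.06954193115234), (58.7910041809082, 128.9180450439453), 89.1063232421875)
   hole [464.2 -78.4] 23.851222258572804
   hole [547.7 -80.6] 21.85587432463112
foam z 20.381124826385417 plate z 21.132800684973347
case near x [425.83120321 437.3550133 ] y [-134.39142691  177.25826308]
1 60 [-0.99  0.14  1.9   0.62  0.88  0.22]
1 25 [-0.96  0.21  1.89  0.65  0.81  0.2 ]
1 250 [-1.2  -0.19  1.87  0.54  1.29  0.25]
-1 60 None
-1 25 None
-1 250 None
11.5333
```

View pics/w2.png

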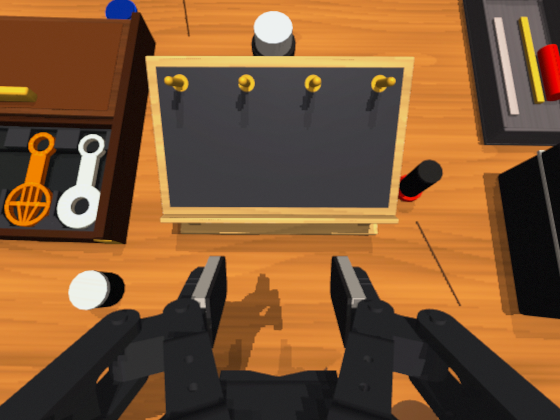

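```bash
cat > pg.py <<'E'
from h import *
z=np.load("pics/w2.npz"); im=z["im"]; c=(z["K"],z["R"],z["o"]); H=hsv(im); P=cloud(c,z["d"])
Q=P[105:200,175:385].reshape(-1,3); Q=Q[np.isfinite(Q[:,0])]
for _ in range(3):
    c0=Q.mean(0); n=np.linalg.svd(Q-c0,full_matrices=False)[2][2]; n*=np.sign(n[2]); Q=Q[abs((Q-c0)@n)<4]
print("plane",n.round(4),c0.round(1),len(Q))
m=(H[...,0]>18)&(H[...,0]<32)&(H[...,1]>130)&(H[...,2]>110); m[:70]=0;m[98:]=0;m[:,:166]=0;m[:,400:]=0
for ce,a,l in blobs(m,15):
    vv,uu=np.nonzero(l); print(ce.round(1),a,(uu.min(),uu.max(),vv.min(),vv.max()),"on plane",onplane(c,ce,c0,n).round(1))
fr=(H[...,0]>12)&(H[...,0]<32)&(H[...,1]>90)&(H[...,2]>110)
q=np.array([[147.5,57.5],[412,58],[397.5,221],[161.5,221]]); print(onplane(c,q,c0,n).round(1))
cv2.imwrite("pics/w2c.png",cv2.resize(im[50:105,140:420,::-1],None,fx=2.8,fy=2.8,interpolation=2))
E
python3 pg.py
```

```text
plane [-0.531  -0.0062  0.8473] [ 503.2 -337.3  116.3] 19868
[177.8  81.5] 230 (np.int64(166), np.int64(188), np.int64(74), np.int64(91)) on plane [[ 561.7 -235.1  153.7]]
[246.1  82.3] 209 (np.int64(238), np.int64(254), np.int64(74), np.int64(91)) on plane [[ 562.  -303.1  153.4]]
[312.7  82.6] 204 (np.int64(305), np.int64(320), np.int64(74), np.int64(91)) on plane [[ 562.7 -369.3  153.3]]
[381.4  82.1] 219 (np.int64(371), np.int64(395), np.int64(75), np.int64(91)) on plane [[ 564.1 -437.6  153.7]]
[[ 579.9 -207.3  165.3]
 [ 583.1 -464.9  165.4]
 [ 439.8 -472.    75.5]
 [ 435.7 -204.5   74.9]]
```

View pics/w2c.png

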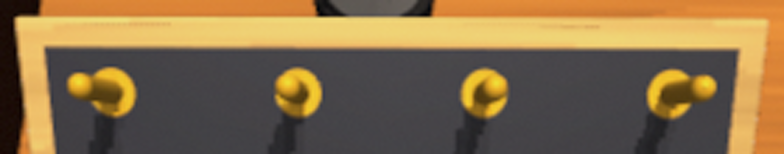

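```bash
cat >> h.py <<'E'
CY=-0.018
_z=lambda x,y:np.array([np.cos(CY)*x-np.sin(CY)*y,np.sin(CY)*x+np.cos(CY)*y])
_eyes=np.array([[552.2,122.4],[549.5,-11.9],[547.7,-80.6]]); _cy=[102,-34,-102]
CO=np.mean([e-_z(-26,y) for e,y in zip(_eyes,_cy)],0)
def gp(i): return CO+_z(-61,_cy[i])           # grip point in the case
def panel(n):
    im,d,c=shot(n); H=hsv(im); wh=((H[...,1]<60)&(H[...,2]>150)).astype(np.uint8)
    best=None
    for ce,a,l in blobs(wh,700):
        k=max(cv2.findContours(l.astype(np.uint8),0,2)[0],key=cv2.contourArea)[:,0]
        r=cv2.minAreaRect(onz(c,k,15)[:,:2].astype(np.float32))
        if 125<min(r[1])<=max(r[1])<150: best=r
    return best
def pick(i,zt=42):
    g=gp(i); ctrl.gripper_to(48,70)
    ctrl.move_ptp([*g,170],down(CY)); ctrl.move_l([*g,zt+25],vel=200)
    t=ctrl.move_l([*g,zt],vel=60,threshold=12); ctrl.gripper_to(0,70)
    s=sensors.read_state(); print("pick",t,s["grip_width"],s["grasp_force"],s["eef_pos"],s["t"])
    ctrl.move_l([*g,250],vel=150)
E
python3 - <<'E'
from h import *
print(CO,[gp(i).round(1) for i in range(3)])
z=np.load("pics/w2.npz"); c=(z["K"],z["R"],z["o"]); n=np.array([-.5305,-.0065,.8477]);n/=np.linalg.norm(n)
P=onplane(c,[[180.4,83.4],[246.8,83.5],[313.2,83.5],[378.2,83.4]],np.array([503.2,-337.3,116.3]),n);print(P.round(1))
s=sensors.read_state();ctrl.move_ptp([400,-150,380],down(CY))
pick(0); shot("wrist","w3"); print(panel("top"),panel("side"))
s=sensors.read_state(); print(s["grip_width"],s["grasp_force"],s["t"])
E
```

```text
[575.9997771   20.83018932] [array([516.8, 123.9]), array([514.4, -12.1]), array([513.2, -80.1])]
[[ 560.2 -237.5  152.8]
 [ 561.1 -303.7  152.8]
 [ 562.  -369.9  152.9]
 [ 563.1 -434.5  153. ]]
pick False 17.741668064334007 68.67752194404602 [517.42911897 123.93038225  42.62429823] 15.5667
None ((511.5049133300781, 346.99713134765625), (139.26080322265625, 138.5530242919922), 88.4844970703125)
18.167313274674278 68.4663999080658 17.25
```

View pics/w3.png

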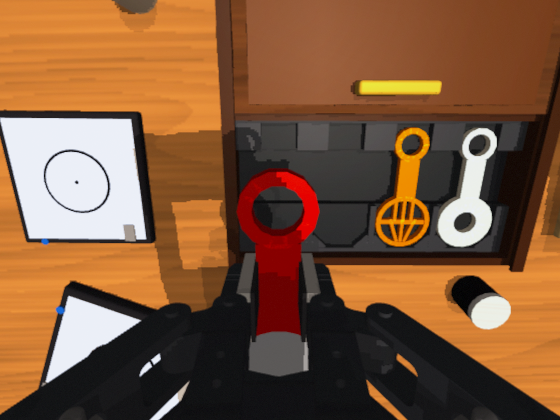

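Red is held, with its eye hole at about (278,203), and the panel (ring at (77,182)) has not moved. Now the pinhole check.

```bash
cat >> h.py <<'E'
def eye_tool(lo=(225,150),hi=(335,262),col="red",name=None):
    im,d,c=shot("wrist",name); H=hsv(im)
    m={"red":((H[...,0]<6)|(H[...,0]>174))&(H[...,1]>140)&(H[...,2]>60),"org":(H[...,0]>12)&(H[...,0]<30)&(H[...,1]>140)&(H[...,2]>90),"wht":(H[...,1]<60)&(H[...,2]>110)}[col]
    m=m.astype(np.uint8); m[:lo[1]]=0; m[hi[1]:]=0; m[:,:lo[0]]=0; m[:,hi[0]:]=0
    cs,hi_=cv2.findContours(m,cv2.RETR_CCOMP,cv2.CHAIN_APPROX_NONE); T=optics.camera_params("wrist")["T_tool_cam"]
    hs=[q for i,q in enumerate(cs) if hi_[0,i,3]>=0 and cv2.contourArea(q)>300]
    if not hs: return None
    q=max(hs,key=cv2.contourArea)[:,0]; ct=(c[0],T[:3,:3],T[:3,3])
    P=onz(ct,q,12); return P[:,:2].mean(0),2*np.sqrt(cv2.contourArea(P[:,:2].astype(np.float32))/np.pi)
E
python3 - <<'E'
from h import *
print(eye_tool())
pc=np.array([512.8,346.]); d=np.array([np.cos(CY),np.sin(CY)]); t=pc+49*d
ctrl.move_l([*t,250],vel=200); ctrl.move_l([*t,135],vel=120); ctrl.hold(0.3)
print(eye_tool(),panel("top"),panel("side")); ctrl.hold(1.6); print(panel("side"),shot("top","top2") is None); ctrl.hold(1.6)
shot("side","side2")
s=sensors.read_state(); print(s["eef_pos"],s["grip_width"],s["grasp_force"],s["t"]); print(eye_tool())
E
```

```text
(array([37.11879197, -1.07733021]), np.float64(19.71230684305698))
(array([35.05116381, -1.18229656]), np.float64(21.042007941048038)) None ((512.0911254882812, 346.58831787109375), (139.53199768066406, 137.50759887695312), 87.89952087402344)
((512.0911254882812, 346.58831787109375), (139.53199768066406, 137.50759887695312), 87.89952087402344) False
[561.7831898  345.1300675  135.00110306] 17.496042423700832 71.78563714027405 23.4833
(array([35.30002372, -1.47528233]), np.float64(21.192599140260477))
```

View pics/side2.png

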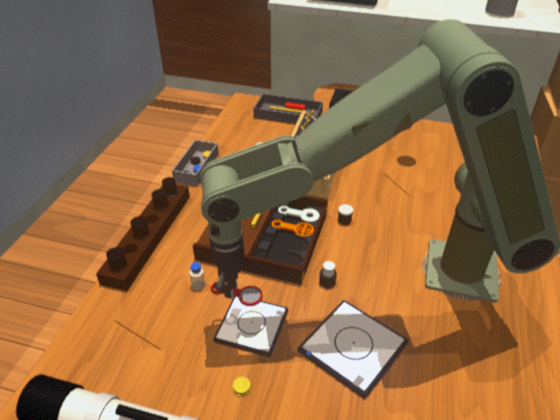

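```bash
cat >> h.py <<'E'
N=np.array([-.5305,-.0065,.8477]);N/=np.linalg.norm(N)
FEET=np.array([[560.2,-237.5,152.8],[561.1,-303.7,152.8],[562.,-369.9,152.9],[563.1,-434.5,153.]])
YB=FEET[0]-FEET[3]; YB-=N*(YB@N); YB/=np.linalg.norm(YB); XU=np.cross(YB,N)
FM=FEET.mean(0)
def foot(i): return FM+YB*(99-66*i)
RB=np.c_[XU,np.cross(-N,XU),-N]
def over(i,et,h,dx=0):   # TCP with eye (tool xy et) over peg i, fingertips h above the board, dx up slope
    return foot(i)-RB[:,:2]@et+N*(h+25)+XU*dx
E
python3 - <<'E'
from h import *
p=optics.camera_params("side");print(onz(cam("side"),[[251,296]],119),XU,YB,[foot(i).round(1) for i in range(4)])
s=sensors.read_state(); ctrl.move_l([*s["eef_pos"][:2],300],vel=250)
ctrl.move_ptp([450,0,400],down(CY)); ctrl.move_ptp(over(2,np.array([35.,-1.2]),110,-1),RB)
ctrl.move_l(over(2,np.array([35.,-1.2]),62,-1),vel=100); ctrl.hold(.3)
print(eye_tool(name="w4"),eye_tool()); shot("top","top3"); s=sensors.read_state(); print(s["grip_width"],s["t"],s["force"])
E
```

```text
[[508.33894982 347.95236071 119.        ]] [0.84757249 0.01301555 0.53052   ] [-0.01448117  0.99989417 -0.00139548] [array([ 560.2, -237.4,  152.7]), array([ 561.1, -303.4,  152.8]), array([ 562.1, -369.4,  152.9]), array([ 563. , -435.4,  153. ])]
(array([36.29388579, -0.99336336]), np.float64(19.679324886282874)) (array([36.29087917, -0.98981906]), np.float64(19.667935952773195))
17.867372353232877 28.325 [ 0.66638369  0.0640257  -0.58482298]
```

View pics/w4.png

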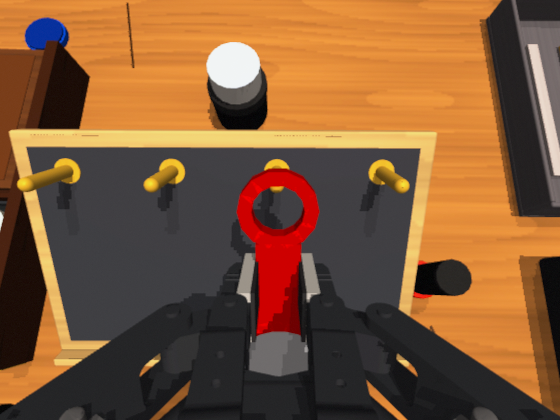

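```bash
cat > chk.py <<'E'
from h import *
im,d,c=shot("wrist")
def pr(X): q=(X-c[2])@c[1]; q=c[0]@q; return (q[:2]/q[2]).round(1)
for i in range(4): print(i+1,"foot",pr(foot(i)),"tip ctr",pr(foot(i)+38*N))
for a,b in ((0,(66,170.5)),(1,(172,171)),(3,(382,172))):
    D=(onplane(c,[b],FM,N)[0]-foot(a)); print(a+1,"dx",(D@XU).round(1),"dy",(D@YB).round(1))
cv2.imwrite("pics/w4c.png",cv2.resize(im[150:235,10:430,::-1],None,fx=1.9,fy=1.9,interpolation=2))
E
python3 chk.py
```

```text
1 foot [ 68.  170.9] tip ctr [ 23.5 185.9]
2 foot [172.6 170.9] tip ctr [150.2 185.9]
3 foot [277.1 170.9] tip ctr [276.9 185.9]
4 foot [381.6 170.9] tip ctr [403.6 185.8]
1 dx 0.3 dy 1.2
2 dx -0.1 dy 0.4
4 dx -0.7 dy -0.3
```

View pics/w4c.png

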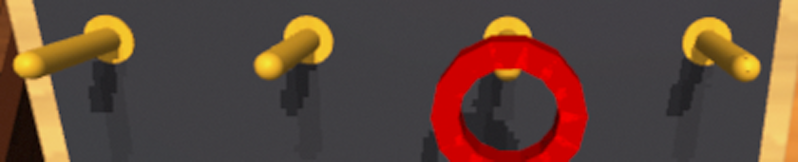

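Predicted peg feet and tips agree with the picture to about 1 px, so I'll lower the filter onto the peg.

```bash
cat >> h.py <<'E'
def hang(i,et,dx=-1):
    ctrl.move_l(over(i,et,62,dx),RB,vel=80); s0=np.array(sensors.read_state()["force"])
    t=ctrl.move_l(over(i,et,1.5,dx),vel=45,threshold=10); s=sensors.read_state()
    h=(np.array(s["eef_pos"])-foot(i))@N-25; print("low",t,"tip h",h.round(1),"dF",(np.array(s["force"])-s0).round(1),s["grip_width"])
    return t,h
def release(i,et,dx=-1):
    ctrl.gripper_to(36); ctrl.hold(.3); s=sensors.read_state(); ctrl.move_l(np.array(s["eef_pos"])+N*100,vel=120)
E
python3 - <<'E'
from h import *
et=np.array([35.8,-1.1]); t,h=hang(2,et)
if h<8: release(2,et); ctrl.hold(.3)
shot("wrist","w5"); print(sensors.read_state()["t"])
E
```

```text
low False tip h 1.7 dF [-3.5  2.3  2. ] 18.050633872884926
32.0667
```

View pics/w5.png

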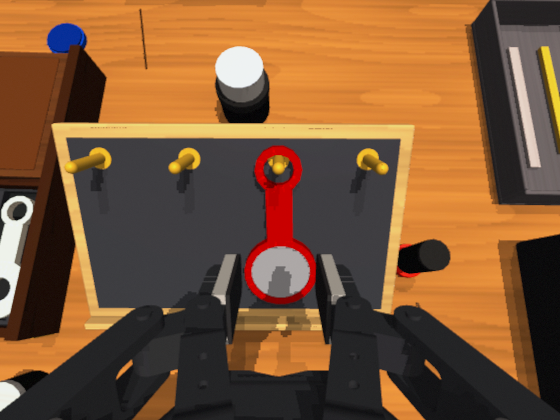

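Red hangs flat on peg 3, with its eye at (278,168) and disc at (280,272). Orange and white follow the same way.

```bash
cat > go.py <<'E'
from h import *
import sys
k,i,col=int(sys.argv[1]),int(sys.argv[2]),sys.argv[3]
ctrl.move_ptp([430,-130,380],down(CY)); pick(k); print(eye_tool(col=col))
ctrl.move_ptp([430,-100,400],down(CY)); et=np.array([35.8,-1.1]); ctrl.move_ptp(over(i,et,110,-1),RB); ctrl.move_l(over(i,et,62,-1),vel=100); ctrl.hold(.3)
e=eye_tool(col=col,name=f"{col}_pre"); print(e)
if e and np.linalg.norm(e[0]-[36.3,-1.])<3:
    et=e[0]-[.5,.1]; t,h=hang(i,et)
    if h<8: release(i,et); ctrl.hold(.3)
else: print("CHECK")
shot("wrist",f"{col}_post"); print(sensors.read_state()["t"])
E
python3 go.py 1 1 org
```

```text
pick False 17.79602622589957 68.68183851242065 [514.95160069 -12.12571855  42.57701568] 36.025
None
(array([34.49057281, -0.82880719]), np.float64(21.678562222532882))
low False tip h 1.7 dF [-3.3  0.8  1.7] 17.902366371117466
44.0833
```

View pics/org_post.png

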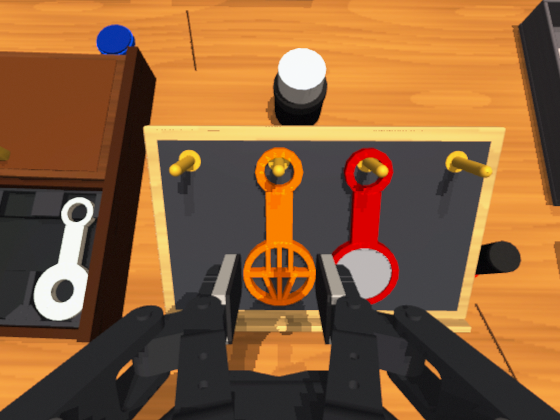

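Orange hangs on peg 2, with its eye at (279,170) and disc at (280,272). White is next.

```bash
python3 go.py 2 0 wht
```

```text
pick False 17.991438496077553 68.69204878807068 [513.72509084 -80.21889604  42.58988493] 47.7833
(array([36.22570009, -1.09932386]), np.float64(19.752131838401677))
(array([35.34259056, -0.714121  ]), np.float64(19.71009300120717))
low False tip h 1.6 dF [-2.4  1.4  1.6] 17.549950619161404
55.6083
```

View pics/wht_post.png

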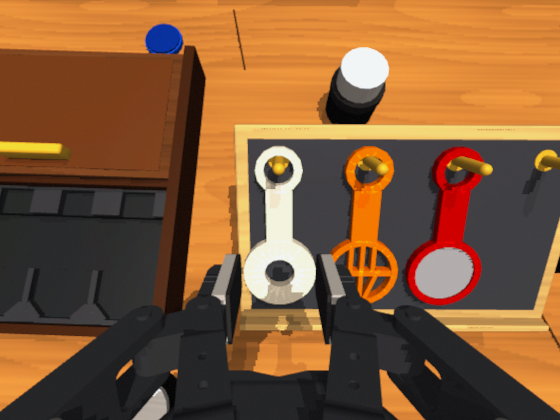

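All three hang flat. Now I'll shut the door.

```bash
python3 - <<'E'
from h import *
R=down(-0.0165+np.pi/2); ctrl.move_ptp([430,-130,380],down(CY)); ctrl.gripper_to(50,60)
ctrl.move_ptp([603.3,20.1,180],R); ctrl.move_l([603.3,20.1,110],vel=150); print(ctrl.move_l([603.3,20.1,84.5],vel=60,threshold=12)); ctrl.gripper_to(0,60)
s=sensors.read_state(); p=np.array(s["eef_pos"]); print(s["grip_width"])
d=np.array([np.cos(CY),np.sin(CY),0]); print(ctrl.move_l(p-d*162,vel=80,threshold=18))
s=sensors.read_state(); q=np.array(s["eef_pos"]); print(s["grip_width"],q,(p-q)@d,s["force"])
ctrl.gripper_to(50); ctrl.move_l(q+[0,0,120]); ctrl.move_ptp([330,20,400],down(CY)); ctrl.hold(.5)
im,dd,c=shot("wrist","w9"); shot("top","top9"); shot("side","side9"); print(sensors.read_state()["t"])
H=hsv(im); m=(H[...,0]>18)&(H[...,0]<32)&(H[...,1]>150)&(H[...,2]>150)
for ce,a,l in blobs(m,60): print(ce,a,onz(c,ce,74).round(1))
E
```

```text
False
10.175536470726923
True
10.501712260120168 [447.97519412  23.22508003  85.08754629] 155.1692369695279 [ 1.60147254 -0.15757163  1.40991562]
64.625
[274.66871166  66.99795501] 489 [[449.   23.1  74. ]]
```

View pics/side9.png

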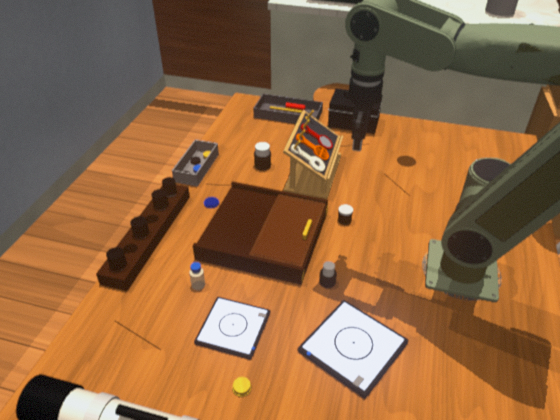

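View pics/w9.png

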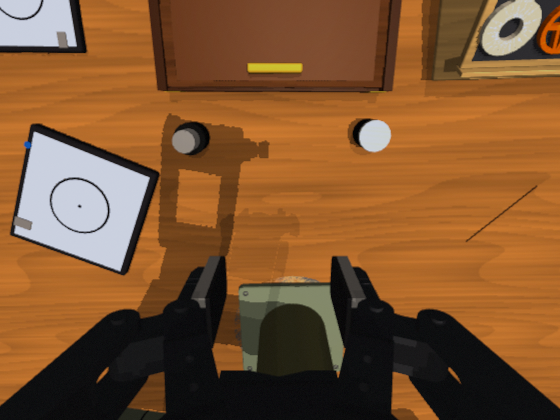

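The door travelled 155.2 mm to its stop, so it is shut, and all three plates are on the rack. The panel has since been knocked aside: its circle is now at (233,325). It was still at (252,323) at the end of the filter check, so the check counts. Nothing else has moved and the arm is clear.

```bash
python3 -c "
from h import *
print(ctrl.finish_job())"
```

```text
the job is handed in; nothing more can be done
None
```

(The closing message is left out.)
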